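# Throw the empty tea carton into the counter bin

## Robot

A 6-joint arm with a two-finger parallel gripper is mounted at the origin on the work surface. World frame = base frame: x ahead of the robot, y to its left, z up, the work surface at z = 0. Lengths are in m, angles in rad, forces in N, time in s.
With the tool pointing down it reaches from about 0.275 to 1 m from the base axis. Payload 8.4 kg.
Tool frame: the origin (TCP) lies on the centre line of the jaws, within the pads' length; the fingertips stand 17 mm ahead of it and the grasp point (between the pads) lies 2 mm behind it (bot.tcp_to_tips is the z of the fingertips in the tool frame, in m); z points along the fingers, y is the line along which they close (so a half turn about z gives the same grasp; the last joint's range is limited). The gripper opens to 85 mm and grips with 20 to 120 N. Pads are 22 mm wide; open, the fingers measure 114 mm over their backs; the gripper's body (76 mm by 85 mm) begins 54 mm behind the grasp point. The pads swing forward as they close: fully open they stand 13 mm farther back than shut.
Start: joints at [-1.336, 0.353, 1.633, -0, 1.155, -0.002], TCP at [0.147, -0.608, 0.215] pointing down, gripper open.
Joint ranges: [-2.63, 2.63], [-0.92, 2.1], [0.06, 2.66], [-1.3, 4.44], [0, 2.69], [-3.02, 3.02]. Speed limits (rad/s): [2.22, 2.22, 2.79, 3.14, 3.14, 3.14].

## Interface

Orientations are given as a unit quaternion [x, y, z, w].
In Python, from workcell import bot, hand, kinematics, get_obs, vision, hand_in gives the robot as it stands. The module is installed in compiled form; this text tells all that it offers. Calls block until the motion is done:
- bot.reach(position, orientation): joint-space move of the TCP to a pose.
- bot.servo_line(position, ori=None, velocity=0.15): straight line of the TCP; ori=None keeps the orientation; velocity is the mean speed in m/s.
- bot.goto_joints(angles): joint-space move.
- hand.move_gripper(opening, strength=None): finger opening in m; strength is the grip in N (None keeps the last); returns when the fingers have stopped.
- bot.dwell(seconds).
- kinematics.solve_ik(position, orientation): joint angles nearest the present ones, or None.
- get_obs(): the state.
- vision.read_camera(name): name is "side" or "top" or "wrist"; returns a dict with "frame" (480x640x3 uint8, red, green, blue), "intrinsics" (3x3 intrinsics, pixels), "view" (4x4, takes a point from world to camera coordinates). Camera axes: x right, y down, z forward; pixel columns grow to the right and rows downward; lengths in m; the calibration is good to about 2 mm. A picture is of the moment at which its call begins. There is no depth.
A pose or a line that the arm cannot do raises bot.IKError and nothing moves.
- hand_in(): hands the job in; it is judged then, once.
The state is a dict: "time_s": time; "joint_pos": joint angles; "joint_vel": joint speeds; "joint_efforts": joint torques, N m; "position": TCP position; "orientation": TCP orientation; "wrist_force": force on the tool from outside, world axes, zero at the start; "ft_torque": the same for the moment, N m; "gripper_width": finger opening in m; "grip_force": force on a finger pad.
Only numpy, scipy, OpenCV 4.12 (cv2) and the standard library are available. Lean on these libraries where they do the work, as an engineer would, in place of code of your own. Each camera call takes 0.05 s, during which the arm holds its last target. There are 200 camera calls.

## Task

The shorter of the two cardboard tea cartons on the dresser is empty: put it in the counter bin by pushing it down through the sprung flap in the lid until it drops inside and the flap springs shut behind it. Leave everything else on the dresser where it stands.

Things in the scene. Friction and masses are not known exactly. Their poses are not given: they have to be found in the camera images.
- carton: The empty tea carton, the shorter of the two plain cardboard cartons. A closed rigid box standing upright on its end: 40 mm thick along its x, 56 mm wide along its y, 115 mm tall along its z; 30 to 65 g. Origin at the centre of its underside.
- carton_mid (a point): The middle of the empty carton, 57.5 mm above its underside.
- bin: Counter bin, a stainless box with a black lid frame, fixed to the dresser top: 172 mm along its x, 212 mm along its y (178 x 218 mm over the lid frame), 213 mm tall; walls and floor 4 mm. Origin at the centre of its underside, z up. A sprung flap fills the rectangular mouth in the middle of its flat lid.
- bin_mouth (a point): Centre of the mouth, level with the lid's upper face; axes as the bin's. The mouth is 84 mm along x by 160 mm along y, the lid frame around it 8 mm thick; under it the bin is wider than the mouth, by 40 mm at each x side and 22 mm at each y side.
- bin_flap (a joint): Flap angle: 0 shut, level with the lid; grows as it swings down into the bin, to 1.45. Hinged along the mouth's +x edge (bin axes); a torsion spring swings it shut (0.09 N m at the hinge to start, 0.17 wide open: 2 to 5 N on a carton pushed through). The carton's weight does not open it, and half in it may stay pinched against the -x edge; let go with its top 15 mm or more under the lid, it drops.
- flap_edge (a point): Middle of the free edge of the flap (a plate 80 mm along x, 156 mm along y, 4 mm thick), on its upper face; with the flap shut it lies 40 mm from the mouth's centre on the bin's -x side and 2 mm below the lid's face. A dark rib runs along this edge; two small steel hinge knuckles on the lid mark the opposite, hinged edge.
- tall_carton: The full tea carton, to be left alone: an upright cardboard box 46 x 66 mm and 165 mm tall. Origin at the centre of its underside.
- tea_tin: Round brass-coloured tea tin with a cap, 75 mm across, 102 mm tall, to be left alone. Origin at the centre of its underside.
- mug: White mug, 80 mm across and 92 mm tall, handle on its +y side reaching some 30 mm out, to be left alone. Origin at the centre of its underside.
- kettle: Chrome kettle on a round silicone trivet, 164 mm across and 226 mm tall with its bow handle, spout on its -y side, to be left alone. Origin at the centre of its underside.
- canister: Stainless canister with a clamp latch, 98 mm across, 160 mm tall, to be left alone. Origin at the centre of its underside.
- sugar_jar: Glass jar with a metal cap, 76 mm across, 110 mm tall, to be left alone. Origin at the centre of its underside.
- saucer: White saucer, 144 mm across, 16 mm tall, to be left alone. Origin at the centre of its underside.
There are look-alikes about, which are no part of the job. Leave any red look-alike of the carton alone.

How it is judged:
By the outcome, as a careful person would: the job done as asked, in the order asked, and still so for the second after the job is handed in, with the robot touching nothing.
It also fails if it takes over 40 s, if anything falls off the work surface, if the arm or the gripper's body presses on something with over 40 N, if the wrist force passes 120 N, or if a joint passes its speed limit or range.

## Working session

There is one attempt and no reset: what is moved stays moved. The work goes in short steps, each a Python script; the robot and the scene stay as the last script left them, time stands still between calls to the robot, and variables do not carry over. Pictures are saved under pics/ and viewed, at most 10 in all, crops included, and the job is handed in when it is done.

```bash
mkdir -p pics; cat > h.py <<'E'
import numpy as np, cv2
from workcell import bot, hand, kinematics, get_obs, vision, hand_in
def snap(n,f):
    d=vision.read_camera(n); cv2.imwrite('pics/'+f,d['frame'][:,:,::-1]); np.savez('pics/'+f+'.npz',K=d['intrinsics'],V=d['view'],f=d['frame']); return d
def load(f):
    z=np.load('pics/'+f+'.npz'); return dict(frame=z['f'],intrinsics=z['K'],view=z['V'])
def ray(d,u,v):
    V=np.array(d['view']);R=V[:3,:3];t=V[:3,3]
    return -R.T@t, R.T@np.linalg.solve(d['intrinsics'],[u,v,1.])
def onz(d,u,v,z):
    c,r=ray(d,u,v); return c+r*(z-c[2])/r[2]
def proj(d,p):
    V=np.array(d['view']);q=d['intrinsics']@(V[:3,:3]@np.array(p)+V[:3,3]); return q[:2]/q[2]
E
python3 - <<'E'
from h import *
for n in('top','side'):
    d=snap(n,n+'1.png'); c,r=ray(d,320,240); print(n,c,r)
print(get_obs())
E
```

```text
top [ 0.42427405 -0.04304633  1.41048233] [ 0.11691504  0.02617007 -0.99309125]
side [0.26956769 0.69490714 1.11611476] [ 0.23066153 -0.58138587 -0.7802817 ]
{'time_s': 0.1, 'joint_pos': array([-1.33644374e+00,  3.53563811e-01,  1.63409829e+00, -4.51730984e-06,
        1.15521060e+00, -2.36930031e-03]), 'joint_vel': array([-0.00054783, -0.00037543, -0.00308682,  0.00069729,  0.00087039,
       -0.00066711]), 'joint_efforts': array([ 1.17633375e-03, -6.06353474e+01, -3.42818534e+01, -3.94994731e-05,
        3.90095520e-03, -3.71557394e-05]), 'position': array([ 0.1464804 , -0.60710482,  0.21432971]), 'orientation': array([ 9.93003206e-01,  1.18085658e-01, -7.61227068e-05, -6.35481657e-04]), 'wrist_force': array([-0.88672782,  0.61179666,  0.13379082]), 'ft_torque': array([-0.02600594,  0.02946014, -0.01283634]), 'grip_force': 0.0, 'gripper_width': 0.085471269963428}
```

View pics/top1.png

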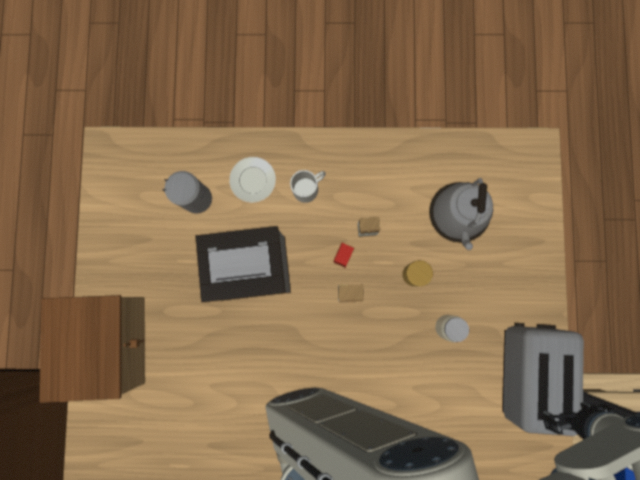

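View pics/side1.png

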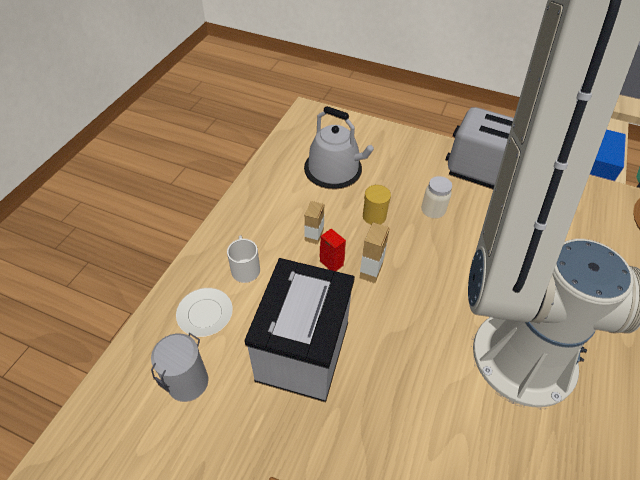

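The short carton is at top (369,225) and side (314,222). The tall one is at top (351,293), with a red look-alike between them at (344,255). The bin lid is at top (242,263), with its knuckles on the far (+x) side and its rib on the near side. I'll zoom in next.

```bash
python3 - <<'E'
from h import *
t=load('top1.png')['frame'];s=load('side1.png')['frame']
a=cv2.resize(t[205:310,325:395],None,fx=5.6,fy=5.6,interpolation=cv2.INTER_CUBIC)
b=cv2.resize(s[190:290,295:395],(400,400),interpolation=cv2.INTER_CUBIC)
c=np.zeros((590,800,3),np.uint8);c[:588,:392]=a[:588,:392];c[:400,400:]=b
cv2.imwrite('pics/crop1.png',c[:,:,::-1])
# bin lid outline at z=.213 from dark mask
g=t.max(2);m=((g<60)).astype(np.uint8);m[:,:190]=0;m[:,300:]=0;m[:220]=0;m[310:]=0
d=load('top1.png')
n,l,st,ce=cv2.connectedComponentsWithStats(m);print(st[1:][st[1:,4]>50])
k=1+np.argmax(st[1:,4])
cs,_=cv2.findContours((l==k).astype(np.uint8),cv2.RETR_EXTERNAL,cv2.CHAIN_APPROX_NONE)
pts=np.array([onz(d,u,v,.213)[:2] for u,v in cs[0][:,0]],np.float32)
print(cv2.minAreaRect(pts))
# inner flap grey
m2=((g>90)&(t.max(2).astype(int)-t.min(2)<25)).astype(np.uint8);m2[:,:200]=0;m2[:,280:]=0;m2[:230]=0;m2[295:]=0
n,l,st,ce=cv2.connectedComponentsWithStats(m2);k=1+np.argmax(st[1:,4]);print(st[k])
ys,xs=np.where(l==k);p=np.array([onz(d,u,v,.211)[:2] for u,v in zip(xs,ys)],np.float32);print(cv2.minAreaRect(p))
E
```

```text
[[ 197  227   89   74 3305]]
((0.5028574466705322, 0.19471053779125214), (0.17124302685260773, 0.21829821169376373), 7.054398536682129)
[ 208  242   63   41 1941]
((0.507712185382843, 0.199569970369339), (0.09135683625936508, 0.15901952981948853), 6.991537570953369)
```

View pics/crop1.png

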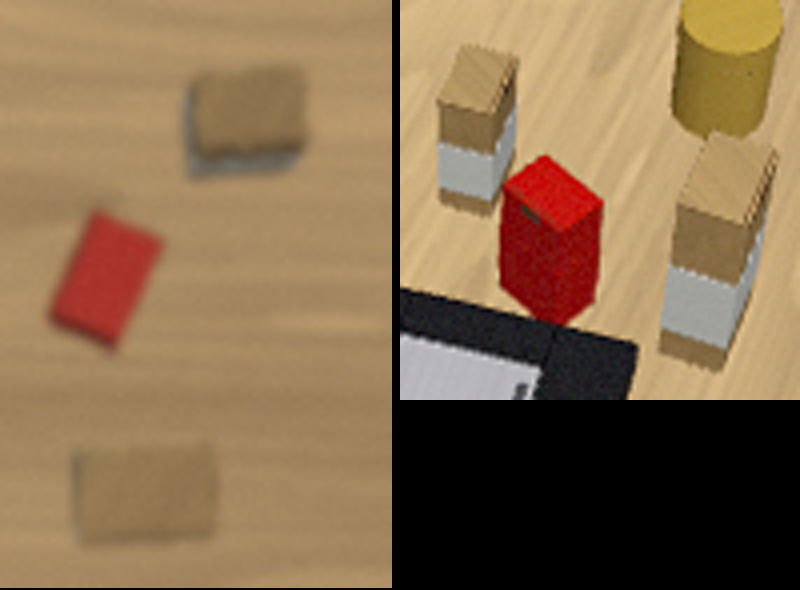

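The crop shows the short carton's top face, with corners near (200,72), (303,65), (303,148) and (196,157) in crop pixels. Its white-banded side face lies below that. In the side view, its top corners are (467,45), (518,60), (480,110) and (438,97).

```bash
python3 - <<'E'
from h import *
t=load('top1.png');s=load('side1.png')
for d,P,sc,o in((t,[(200,72),(303,65),(303,148),(196,157)],5.6,(325,205)),(s,[(67,45),(118,60),(80,110),(38,97)],4,(295,190))):
    q=np.array([onz(d,o[0]+(u+.5)/sc-.5,o[1]+(v+.5)/sc-.5,.115)[:2] for u,v in P],np.float32);print(q.round(4).tolist(),q.mean(0),cv2.minAreaRect(q))
for d,P,sc,o in((t,[(96,210),(163,240),(118,345),(52,312)],5.6,(325,205)),(s,[(145,155),(203,200),(155,232),(103,188)],4,(295,190))):
    for h in(.1,.115,.13):
        q=np.array([onz(d,o[0]+(u+.5)/sc-.5,o[1]+(v+.5)/sc-.5,h)[:2] for u,v in P],np.float32);print('red',h,q.mean(0),cv2.minAreaRect(q))
# bin from side
f=s['frame'];b=f.max(2)<60;b[:255]=0;b[358:]=0;b[:,:240]=0;b[:,360:]=0
n,l,st,ce=cv2.connectedComponentsWithStats(b.astype(np.uint8));k=1+np.argmax(st[1:,4])
ys,xs=np.where(l==k);p=np.array([onz(s,u,v,.213)[:2] for u,v in zip(xs,ys)],np.float32);print('bin side',st[k],cv2.minAreaRect(p))
E
```

```text
[[0.641700029373169, -0.12269999831914902], [0.6456000208854675, -0.17470000684261322], [0.6032000184059143, -0.1746000051498413], [0.5982999801635742, -0.12060000002384186]] [ 0.6222117  -0.14814033] ((0.6219558119773865, -0.14767706394195557), (0.04312354326248169, 0.057435743510723114), 4.200368881225586)
[[0.641700029373169, -0.16949999332427979], [0.6039000153541565, -0.17080000042915344], [0.6097000241279602, -0.11800000071525574], [0.6403999924659729, -0.11729999631643295]] [ 0.6238991  -0.14389943] ((0.6221212148666382, -0.14401653409004211), (0.037844229489564896, 0.05257808044552803), 1.4543815851211548)
red 0.1 [ 0.53882354 -0.07642504] ((0.5384746193885803, -0.07627610862255096), (0.037349916994571686, 0.05889395624399185), 67.00843811035156)
red 0.115 [ 0.53751236 -0.07604298] ((0.537167489528656, -0.07589574158191681), (0.036922380328178406, 0.05821983888745308), 67.00845336914062)
red 0.13 [ 0.53620124 -0.07566093] ((0.5358602404594421, -0.07551536709070206), (0.036494895815849304, 0.05754576995968819), 67.0084457397461)
red 0.1 [ 0.5423657  -0.08183311] ((0.5419356226921082, -0.08124510198831558), (0.04202878475189209, 0.0537814237177372), 67.61511993408203)
red 0.115 [ 0.53833866 -0.07036678] ((0.537915050983429, -0.06978748738765717), (0.041408345103263855, 0.052987515926361084), 67.6151123046875)
red 0.13 [ 0.53431153 -0.05890046] ((0.5338942408561707, -0.05832982435822487), (0.040787916630506516, 0.052193593233823776), 67.61511993408203)
bin side [ 245  258  109  100 5068] ((0.499981552362442, 0.20791983604431152), (0.17953239381313324, 0.2264658510684967), 7.316626071929932)
```

```bash
cat >> h.py <<'E'
def q(yaw): return [np.cos(yaw/2),np.sin(yaw/2),0,0]
E
python3 - <<'E'
from h import *
bot.servo_line([0.147,-0.608,0.40],velocity=.25)
bot.reach([0.622,-0.146,0.36],q(np.radians(3)))
snap('wrist','w1.png'); o=get_obs();print(o['time_s'],o['position'],o['joint_pos'])
bot.reach([0.50,0.16,0.45],q(np.radians(7)))
snap('wrist','w2.png'); o=get_obs();print(o['time_s'],o['position'],o['joint_pos'])
a=cv2.imread('pics/w1.png');b=cv2.imread('pics/w2.png')
cv2.imwrite('pics/ww.png',np.hstack([cv2.resize(a,(400,300)),cv2.resize(b,(400,300))]))
E
```

```text
3.4083 [ 0.62180366 -0.14689323  0.3600657 ] [-2.34229315e-01  2.78359321e-01  1.42053552e+00 -1.84117904e-04
  1.44258930e+00  1.28533543e+00]
4.75 [0.50048182 0.15909026 0.44944784] [ 3.05167211e-01  5.37112167e-02  1.50562801e+00 -3.65834409e-04
  1.58303180e+00  1.75503062e+00]
```

View pics/ww.png

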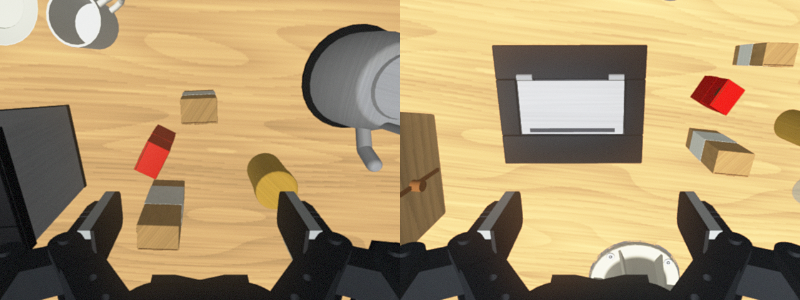

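Left half (w1): the short carton's top face is at about (199,109), the red one is at (155,152), and the tall one is below it. Right half (w2): the bin lid is at (570,104), with its knuckles at the top edge (+x) and its rib at the bottom of the flap. Next I'll get precise values from w1 and w2.

```bash
python3 - <<'E'
from h import *
a=load('w1.png');b=load('w2.png')
print(ray(a,320,240)[0],ray(b,320,240)[0])
for z in(.115,0):print(proj(a,[.622,-.146,z]))
f=a['frame'];hs=cv2.cvtColor(f,cv2.COLOR_RGB2HSV)
cv2.imwrite('pics/c2.png',np.hstack([cv2.resize(f[130:210,270:370],(500,400),interpolation=cv2.INTER_CUBIC)])[:,:,::-1])
g=b['frame'];m=(g.max(2)<75).astype(np.uint8);m[:60]=0;m[275:]=0;m[:,:130]=0;m[:,410:]=0
n,l,st,ce=cv2.connectedComponentsWithStats(m);k=1+np.argmax(st[1:,4]);print(st[k])
p=np.array([onz(b,u,v,.213)[:2] for v,u in np.argwhere(l==k)],np.float32);print('lid',cv2.minAreaRect(p))
m=((g.min(2)>150)&(g.max(2).astype(int)-g.min(2)<30)).astype(np.uint8);m[:60]=0;m[275:]=0;m[:,:130]=0;m[:,410:]=0
n,l,st,ce=cv2.connectedComponentsWithStats(m);k=1+np.argmax(st[1:,4]);print(st[k])
p=np.array([onz(b,u,v,.211)[:2] for v,u in np.argwhere(l==k)],np.float32);print('flap',cv2.minAreaRect(p))
E
```

```text
[ 0.69887728 -0.1413199   0.51867876] [0.57707762 0.17019928 0.60813753]
[319.66975941 180.3977379 ]
[319.52224502 162.51520122]
[  156    73   239   184 10220]
lid ((0.5064473152160645, 0.20242884755134583), (0.17010582983493805, 0.21232642233371735), 7.03499174118042)
[  186   119   173    95 13849]
flap ((0.5082964301109314, 0.20408450067043304), (0.08783319592475891, 0.15619149804115295), 7.2431817054748535)
```

View pics/c2.png

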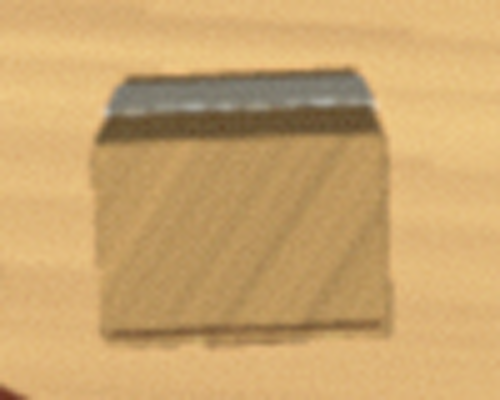

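The crop shows the carton's top face with corners near (96,142), (384,135), (390,331) and (103,340).

```bash
python3 - <<'E'
from h import *
a=load('w1.png')
p=np.array([onz(a,270+(u+.5)/5-.5,130+(v+.5)/5-.5,.115)[:2] for u,v in [(96,142),(384,135),(390,331),(103,340)]],np.float32)
c,s,an=cv2.minAreaRect(p);print(p,p.mean(0),s,an)
yaw=np.radians(2.7); x,y=p.mean(0)
Q=q(yaw)
bot.reach([x,y,.22],Q)
bot.servo_line([x,y,.095],velocity=.12)
o=get_obs();print(o['time_s'],o['position'],o['wrist_force'])
hand.move_gripper(.05,60)
o=get_obs();print(o['time_s'],o['position'],o['wrist_force'],o['gripper_width'],o['grip_force'])
bot.servo_line([x,y,.36],velocity=.2)
snap('side','s2.png');o=get_obs();print(o['time_s'],o['position'],o['wrist_force'],o['gripper_width'],o['grip_force'])
E
```

```text
[[ 0.6417724  -0.11586582]
 [ 0.6459134  -0.16990902]
 [ 0.60837317 -0.1737531 ]
 [ 0.60369647 -0.11840554]] [ 0.62493885 -0.14448336] (0.03815456107258797, 0.055544786155223846) 4.829846382141113
7.4333 [ 0.62560439 -0.14462429  0.09587031] [ 0.35524065  0.53781801 -0.28618871]
7.8833 [ 0.62547071 -0.14488191  0.09576485] [ 0.16551173 -1.69780888  6.26657176] 0.05008414728872376 2.963608498866961
9.4083 [ 0.62443498 -0.14433421  0.35862029] [ 0.88014636 -0.10283556 -0.70867367] 0.0498726379307262 0.0
```

View pics/s2.png

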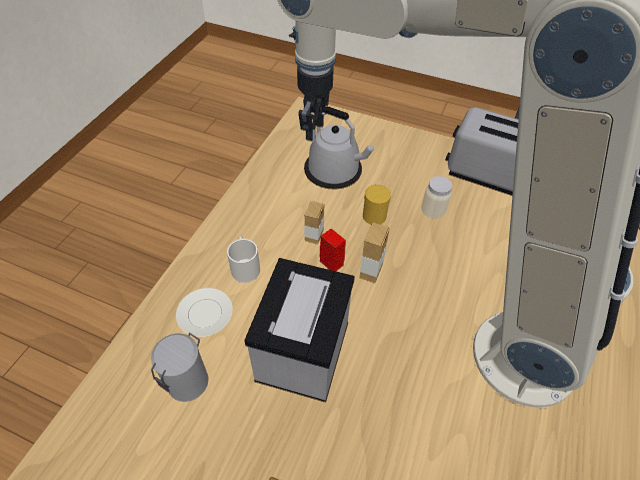

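The carton stayed behind at (314,222), upright and in place. The fingers stopped at the commanded 50 mm with only 3 N on the pads, so the grip was too weak. I'll open, look again from here, then close fully.

```bash
python3 - <<'E'
from h import *
a=load('w1.png')
hand.move_gripper(.085)
d=snap('wrist','w3.png')
o=get_obs();print(o['time_s'],o['position'],o['gripper_width'])
f=d['frame']
A=cv2.resize(a['frame'][120:220,250:390],(560,400))[:, :400];
c=np.zeros((600,800,3),np.uint8)
c[:320,:400]=cv2.resize(f[130:210,270:370],(400,320),interpolation=cv2.INTER_CUBIC)
c[:320,400:]=cv2.resize(a['frame'][130:210,270:370],(400,320),interpolation=cv2.INTER_CUBIC)
s1=load('side1.png')['frame'];s2=load('s2.png')['frame']
c[330:590,:360]=cv2.resize(s2[190:255,285:375],(360,260));c[330:590,400:760]=cv2.resize(s1[190:255,285:375],(360,260))
cv2.imwrite('pics/c3.png',c[:,:,::-1])
E
```

```text
9.9 [ 0.62493118 -0.14448676  0.35998539] 0.08499201033610794
```

View pics/c3.png

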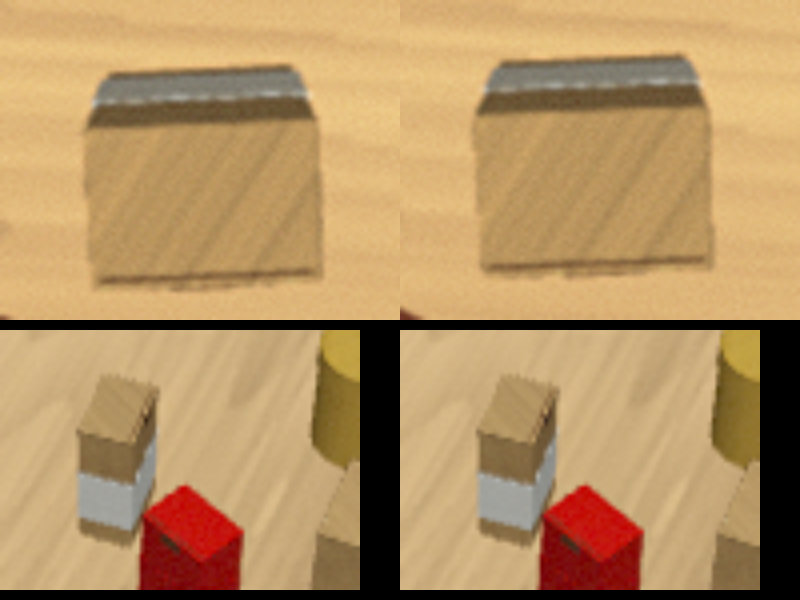

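The carton hasn't moved. I'll grasp again slightly lower and close fully.

```bash
python3 - <<'E'
from h import *
x,y=.6245,-.1446
bot.servo_line([x,y,.091],q(np.radians(3.5)),velocity=.25)
hand.move_gripper(0.0,60)
for _ in range(2):
    o=get_obs();print(o['time_s'],o['position'],o['wrist_force'],o['gripper_width'],o['grip_force']); bot.dwell(.1)
if o['grip_force']>10:
    bot.servo_line([x,y,.16],velocity=.15)
    o=get_obs();print(o['time_s'],o['position'],o['wrist_force'],o['gripper_width'],o['grip_force'])
E
```

```text
11.55 [ 0.62569948 -0.14501785  0.09294353] [-2.73788128 -0.34363906  8.20252762] 0.05291785828845599 61.052958872169256
11.65 [ 0.62568844 -0.14500791  0.09293294] [-0.82468904 -0.86043704  8.47325739] 0.05275426779255661 61.06049875728786
12.3583 [ 0.62410784 -0.14449079  0.15957188] [-0.6016557  -0.27525622 -0.72548587] 0.05256005060652877 62.58983728475869
```

```bash
python3 - <<'E'
from h import *
bot.servo_line([.6245,-.1446,.36],velocity=.25)
Q=q(np.radians(7.1))
bot.reach([.491,.2004,.36],Q)
bot.servo_line([.491,.2004,.325],velocity=.15)
w=snap('wrist','w4.png');s=snap('side','s4.png')
o=get_obs();print(o['time_s'],o['position'],o['wrist_force'],o['gripper_width'],o['grip_force'])
c=np.zeros((500,800,3),np.uint8)
c[:300,:400]=cv2.resize(w['frame'],(400,300));c[:,400:]=cv2.resize(s['frame'][150:400,200:400],(400,500))
cv2.imwrite('pics/c4.png',c[:,:,::-1])
E
```

```text
15.175 [0.49169336 0.20022976 0.3259049 ] [-0.71887571  0.34802397 -0.76787594] 0.05266424849905319 62.68838051240891
```

View pics/c4.png

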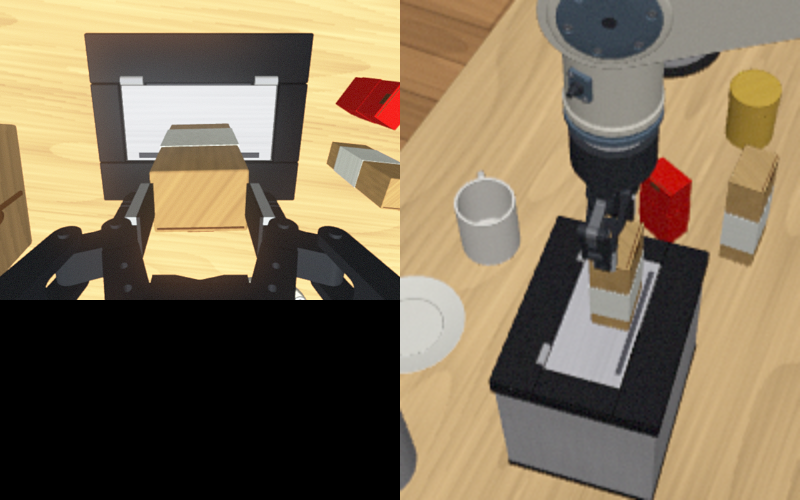

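The carton is held upright over the flap, between the rib side (-x) and mid-mouth, centred along y. I'll check the bottom +x edge (wrist pixel about (322,200)) and then push.

```bash
python3 - <<'E'
from h import *
w=load('w4.png');e=onz(w,322,200,.233);dx=np.array([np.cos(.124),np.sin(.124)])
off=(e[:2]-[.504,.202])@dx;print('plus-x bottom edge in bin x',off)
if abs(off-6)<7:
    for z in(.29,.25,.21,.185,.168):
        bot.servo_line([.491,.2004,z],velocity=.09)
        o=get_obs();print(o['time_s'],o['position'].round(4),o['wrist_force'].round(1),o['ft_torque'].round(2),round(o['gripper_width'],4))
        if np.abs(o['wrist_force']).max()>25: break
    w=snap('wrist','w5.png');s=snap('side','s5.png')
    c=np.zeros((500,800,3),np.uint8)
    c[:300,:400]=cv2.resize(w['frame'],(400,300));c[:,400:]=cv2.resize(s['frame'][150:400,200:400],(400,500))
    cv2.imwrite('pics/c5.png',c[:,:,::-1])
E
```

```text
plus-x bottom edge in bin x 0.004516036481931559
15.7167 [0.4913 0.2005 0.2905] [0.7 0.1 2.7] [ 0.07 -0.05  0.02] 0.0531
16.3083 [0.4909 0.2002 0.2502] [-1.8 -0.6  1.3] [-0.32  0.37 -0.06] 0.0525
16.9 [0.4907 0.2002 0.2099] [-2.  -1.  -1.2] [-0.18  0.64 -0.09] 0.0525
17.325 [0.4907 0.2003 0.1848] [-2.4 -0.5 -1.7] [-0.18  0.59 -0.08] 0.0528
17.6667 [0.4907 0.2003 0.1679] [-3.1 -0.4 -1.6] [-0.04  0.56 -0.07] 0.0524
```

View pics/c5.png

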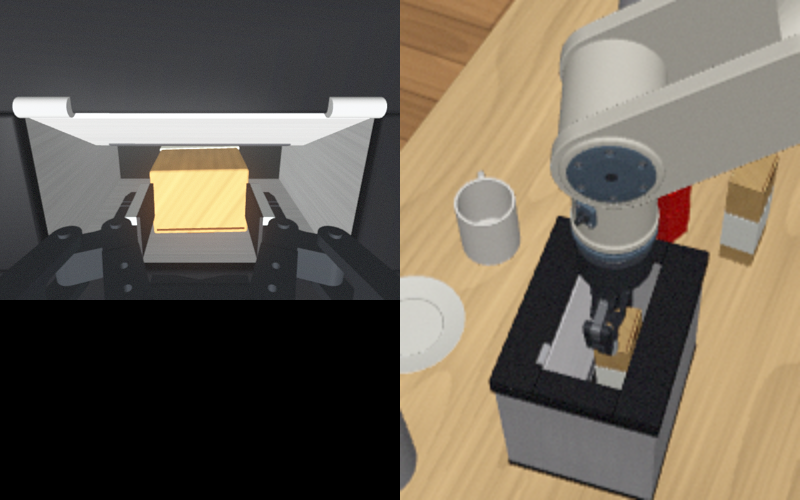

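The flap is wide open and the carton is down inside the mouth, clear of every edge. Now I'll release and withdraw.

```bash
python3 - <<'E'
from h import *
hand.move_gripper(.08); bot.dwell(.4)
o=get_obs();print(o['time_s'],o['wrist_force'].round(1),o['gripper_width'])
bot.servo_line([.491,.2004,.42],velocity=.15)
bot.dwell(.5)
w=snap('wrist','w6.png');s=snap('side','s6.png')
c=np.zeros((500,800,3),np.uint8)
c[:300,:400]=cv2.resize(w['frame'],(400,300));c[:,400:]=cv2.resize(s['frame'][150:400,200:400],(400,500))
cv2.imwrite('pics/c6.png',c[:,:,::-1]);print(get_obs()['time_s'],get_obs()['wrist_force'])
E
```

```text
18.5583 [0.3 0.8 2.8] 0.08008142238535032
20.9917 [-0.4190183  -0.0101962   0.18299254]
```

View pics/c6.png

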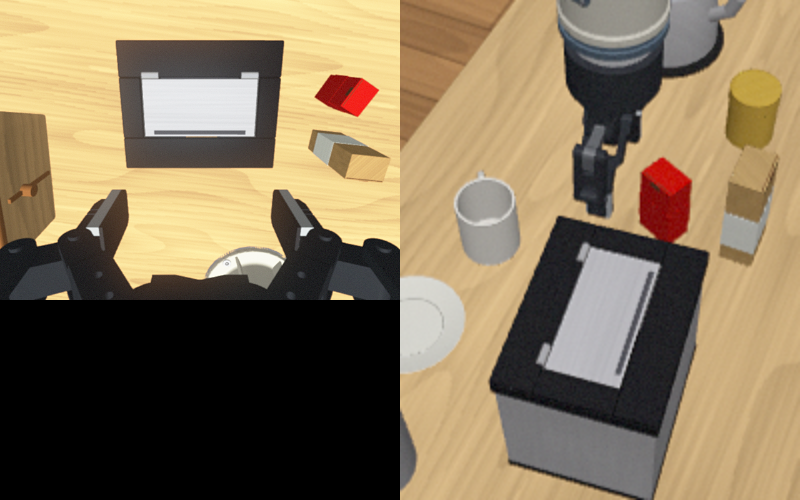

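The flap looks level and shut, and nothing else has moved. There is a faint yellow sliver at the free edge, at (200,136). I'll check numerically that the flap matches its shut position from before.

```bash
python3 - <<'E'
from h import *
bot.reach([0.50,0.16,0.45],q(np.radians(7)))
b0=load('w2.png');b1=snap('wrist','w7.png')
for b in(b0,b1):
    g=b['frame'];m=((g.min(2)>150)&(g.max(2).astype(int)-g.min(2)<30)).astype(np.uint8);m[:60]=0;m[275:]=0;m[:,:130]=0;m[:,410:]=0
    n,l,st,ce=cv2.connectedComponentsWithStats(m);k=1+np.argmax(st[1:,4])
    p=np.array([onz(b,u,v,.211)[:2] for v,u in np.argwhere(l==k)],np.float32);print(cv2.minAreaRect(p))
    print(g[200:224:1,270].tolist())
    x=g[205:225,190:365].astype(int);r,c=np.where(x[...,0]-x[...,2]>40);print('yellow px',len(r),(r.min()+205,r.max()+205,c.min()+190,c.max()+190) if len(r) else '')
s0=load('side1.png')['frame'].astype(int);s1=load('s6.png')['frame'].astype(int)
print('side diff lid',np.abs(s0-s1)[262:390,245:350].max(2).__gt__(40).sum(), np.argwhere(np.abs(s0-s1)[262:390,245:350].max(2)>40)[:10].tolist(), get_obs()['time_s'])
E
```

```text
((0.5082964301109314, 0.20408450067043304), (0.08783319592475891, 0.15619149804115295), 7.2431817054748535)
[[227, 226, 229], [225, 225, 228], [228, 228, 231], [228, 229, 231], [211, 213, 217], [146, 141, 147], [102, 106, 109], [101, 103, 106], [100, 101, 105], [99, 100, 106], [111, 113, 115], [165, 165, 166], [230, 231, 234], [220, 222, 224], [131, 131, 131], [66, 65, 68], [50, 50, 49], [54, 58, 57], [73, 68, 67], [74, 75, 73], [78, 74, 77], [73, 71, 70], [73, 72, 72], [73, 71, 73]]
yellow px 0 
((0.5081907510757446, 0.2040233165025711), (0.08815165609121323, 0.1564963012933731), 6.954852104187012)
[[230, 230, 232], [228, 227, 231], [225, 227, 229], [227, 230, 230], [226, 227, 229], [181, 184, 187], [120, 118, 124], [105, 105, 107], [102, 102, 108], [103, 98, 105], [112, 113, 115], [154, 155, 158], [231, 231, 234], [232, 232, 233], [216, 197, 171], [172, 143, 112], [93, 78, 64], [56, 56, 55], [63, 64, 63], [71, 72, 71], [83, 76, 78], [72, 72, 76], [77, 74, 72], [79, 78, 79]]
yellow px 57 (np.int64(214), np.int64(215), np.int64(265), np.int64(309))
side diff lid 0 [] 21.3583
```

The flap is back exactly at its shut position, with zero difference in the side view. The sliver's 44 px width matches the 56 mm carton lying deep in the bin; pinched at the lid it would span about 62 px.

```bash
python3 -c "
from h import *
print(hand_in())"
```

```text
the job is handed in; nothing more can be done
None
```

I pushed the short carton through the flap and it dropped into the bin. The flap sprang shut behind it, nothing else on the dresser appears to have moved, and I handed the job in at about 21 s.

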